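# Run-test the laser interlock touch bar

### The arm

A 6-joint arm with a two-finger parallel gripper is mounted at the origin on the work surface. World frame = base frame: x ahead of the robot, y to its left, z up, the work surface at z = 0. Lengths are in mm, angles in degrees, forces in N, time in s.
With the tool pointing down it reaches from about 350 to 850 mm from the base axis. Payload 8.1 kg.
Tool frame: the origin (TCP) lies midway between the tips of the shut fingers; the grasp point (between the pads) lies 19 mm behind it; x points along the fingers, y is the direction in which the jaws open and shut, and the axes are right-handed (so a half turn about x gives the same grasp; the last joint's range is limited). The gripper opens to 85 mm and grips with 20 to 120 N. Pads are 22 mm wide; open, the fingers measure 114 mm over their backs; the gripper's body (76 mm by 85 mm) begins 54 mm behind the grasp point. The pads swing forward as they close: fully open they stand 13 mm farther back than shut.
Start: joints at [-71.585, 7.471, 85.268, -0, 87.261, -4.893], TCP at [237.423, -551.031, 231.292] pointing down, gripper open.
Joint ranges: [-169.43, 169.43], [-51.17, 129.36], [1.28, 143.12], [-76.62, 256.62], [0, 156.53], [-152.29, 152.29]. Speed limits (degrees/s): [136.94, 136.94, 159.86, 180, 180, 180].

### API

Orientations are given as [roll, pitch, yaw] about the fixed x, y, z axes, in that order (R = Rz(yaw) Ry(pitch) Rx(roll)).
In Python, from bench import r gives the robot as it stands.
- The arm moves only by the tool move_arm, never from a script. Its argument "deltas" is a list of rows, each a list of 2 entries, a list of its own where there are three numbers: the shift along the tool's x, y, z in mm, then the turn about the tool's x in degrees. A call has 1 to 12 rows; each row is the pose to reach, as a shift and turn from the pose measured when the call began, along the tool's axes at that moment; what a row does not reach only later rows make up. A row lasts 1/8 s, in which the tool goes at most 62.5 mm and 10.7 degrees, less where a joint would pass 70% of its speed; a pose out of reach is approached as far as the arm can. A call with a gripper value outside its range is refused whole. "jaw" is the opening, from -1 (shut) to 1 (fully open), set as the call begins (left out, the last holds). The fingers move at their own pace and stop on an object; "squeeze" is the grip in N (left out, the last holds). Time passes only in rows, so rows that repeat a pose let the fingers close. It gives the time, the measured TCP pose, the force and the opening at its end, in the units of the state.
- r.sense(): the state, without advancing time (a new reading comes with each control period).
- r.snapshot(name): name is "scene" or "top" or "wrist"; returns (picture, depth): 480x640x3 uint8, red, green, blue; 480x640 float32, mm along the optical axis (not along the pixel's ray), 0 where there is no reading.
- r.get_calibration(name): a dict with "fovy" (degrees; the focal length in pixels is half the picture's height over the tangent of half this angle, whatever the lens; pixels are square), "cx", "cy" (the principal point, pixels), "k1" (the pictures are not rectified: a ray, as slopes to the right and down, at radius r is drawn at 1 + k1 r^2 times it, then the intrinsics apply), "position" and "attitude" of the camera in the world; the wrist camera has in their place "tool_from_camera" (4x4, takes a point from camera to tool coordinates, whose origin is the TCP and whose axes are the tool frame's). Camera axes: x right, y down, z forward; pixel columns grow to the right and rows downward; lengths in mm; the calibration is good to about 2 mm. A picture is of the moment at which its call begins: read the wrist's pose just before it. get_calibration takes no time and is no camera call.
- r.hand_in(): hands the job in, once; it reports no verdict.
The state is a dict: "time": time; "joint_pos": joint angles; "qd": joint speeds; "joint_efforts": joint torques, N m; "tool_pos": TCP position; "tcp_rot": TCP orientation; "ft_force": force on the tool from outside, world axes, zero at the start; "wrist_torque": the same for the moment, N m; "finger_gap": finger opening in mm.
Only numpy, scipy, OpenCV 4.12 (cv2) and the standard library are available. Lean on these libraries where they do the work, as an engineer would, in place of code of your own. Each camera call takes 0.05 s, during which the arm holds its last target. There are 200 camera calls.

### The job

Test the sprung touch bar of the laser interlock by running the fingertips along it: touch down on the bar at its switch-box end, press it gently a few millimetres down, and slide along to its plain end in one stroke, never letting the bar come up on the way. Finish there, near the plain end, still holding the bar down with the fingertips. Do not grasp or shift any of the loose parts that stand around it.

Things in the scene. Friction and masses are not known exactly. Their poses are not given: they have to be found in the camera images.
- interlock: The interlock unit, bolted down: a low dark housing 250 mm long (x), 46 mm wide (y), 28 mm high, carrying the bar on top; at its +x end a square grey switch box (64 x 66 mm, 59 mm high with its clear lens, from x = +125 to +189 mm), at its -x end a plain dark end cap, 28 mm high, with a small bolted foot, reaching x = -163 mm. Origin: on the table under the middle of the bar; z up, x along the bar towards the switch box. It may stand at any angle on the table.
- box_end (a point): Middle of the bar's end edge next to the switch box, at the height of the bar's top face when not pressed (42 mm above the table). Fixed to the unit; it does not go down with the bar. There is a 15 mm gap from here to the box.
- plain_end (a point): The same at the plain end of the bar. The bar, off-white, runs straight between these two points: 220 mm long, 28 mm wide, flat top.
- bar (a joint): How far the bar is pressed down, in m: 0 = up, 0.012 = bottomed. The whole bar sinks level wherever it is pressed; it is sprung: it starts to move at about 1 N and bottoms at about 5 N. It comes up by itself.
- post_a: loose short optical post, 32 mm foot, 85 mm tall, upright. Origin under its middle; to be left alone.
- lens_mount: loose round lens in a square black frame on a foot, 50 mm wide, 82 mm tall. Origin under its middle; to be left alone.
- screwdriver: loose screwdriver with a red handle, 150 mm long, lying flat. Origin under its middle; to be left alone.
- splitter: loose glass cube of 25 mm on a 40 mm square dark foot, 37 mm tall. Origin under its middle; to be left alone.
- clamp_fork: loose flat two-pronged clamp, 75 mm long, 10 mm thick. Origin under its middle; to be left alone.
- lens_jar: loose closed jar, 48 mm across, 60 mm tall. Origin under its middle; to be left alone.
- post_b: loose optical post, 32 mm foot, 100 mm tall, upright. Origin under its middle; to be left alone.

How it is judged:
By the outcome, as a careful person would: the job done as asked, in the order asked, and still so for the second after the job is handed in, while the arm keeps its last pose, push and grip.
It also fails if it takes over 38 s, if anything falls off the work surface, if the arm or the gripper's body presses on something with over 40 N, if the wrist force passes 120 N, or if a joint passes its speed limit or range.

## Working session

There is one attempt and no reset: what is moved stays moved. The work goes in short steps, Python scripts to look and compute and a tool call to move; the robot and the scene stay as the last step left them, time stands still between calls to the robot, and variables do not carry over. Pictures are saved under pics/ and viewed, about 8 in all and at most 12, crops included, and the job is handed in when it is done.

Besides the shell and the picture viewer there is one more tool, called after "Request:" as name([rows], argument=value, ...), one row to a line, values as JSON. move_arm: Moves the arm, as the interface text tells. Its arguments: {"type":"object","properties":{"deltas":{"type":"array","items":{"type":"array"}},"jaw":{"type":"number"},"squeeze":{"type":"number"}},"required":["deltas"]}

```bash
mkdir -p pics; ls
cat > h.py <<'E'
import numpy as np, cv2
from scipy.spatial.transform import Rotation as R
from bench import r
def K(c): 
    f=240/np.tan(np.radians(c["fovy"])/2); return f
def ray(c,uv):
    f=K(c); p=(np.array(uv,float).reshape(-1,2)-[c["cx"],c["cy"]])/f
    q=p.copy()
    for _ in range(20): q=p/(1+c["k1"]*(q**2).sum(1,keepdims=True))
    return np.c_[q,np.ones(len(q))]
E
python3 - <<'E'
from h import *
print(r.sense())
for n in("scene","top","wrist"):
    print(n,r.get_calibration(n))
    p,d=r.snapshot(n); cv2.imwrite(f"pics/{n}0.png",p[...,::-1]); np.save(f"{n}0.npy",d)
E
```

```text
pics
{'time': 0.0, 'joint_pos': array([-7.15832666e+01,  7.51760471e+00,  8.53310836e+01,  2.96909784e-04,
        8.72624188e+01, -4.89251780e+00]), 'qd': array([-0.14023914,  0.02986316, -0.00121647,  0.05933652,  0.04937416,
       -0.08317967]), 'joint_efforts': array([-4.23030560e-04, -5.69397461e+01, -5.00561428e+01, -4.51461146e-04,
        1.49237219e-02,  2.33765485e-05]), 'tool_pos': array([ 237.26229121, -550.47272521,  230.20113044]), 'tcp_rot': array([-95.04543891,  89.88889247, 108.26379783]), 'ft_force': array([-0.66594994,  0.35482007,  0.05963618]), 'wrist_torque': array([ 0.01839153, -0.01288952, -0.01649009]), 'finger_gap': 85.37148850112236}
scene {'fovy': 54.81487317525693, 'cx': 320.0767085879785, 'cy': 236.3534538740156, 'k1': -0.0021136648595265345, 'position': array([1136.87268884, -152.98335603, 1059.00787096]), 'attitude': array([-148.69812113,    0.34665282,   74.81401937])}
top {'fovy': 53.34406215543167, 'cx': 318.48317896856656, 'cy': 237.86378437283915, 'k1': -0.05154725191913517, 'position': array([ 466.83842137,  -11.69159552, 1371.99973817]), 'attitude': array([-175.05756452,    0.67719637,  -89.25460522])}
wrist {'fovy': 59.07177903577272, 'cx': 324.2140626166013, 'cy': 231.67415525449834, 'k1': 0.003941359523402428, 'tool_from_camera': array([[-1.80763591e-03, -2.63214491e-01,  9.64735645e-01,
        -1.41473306e+02],
       [ 9.99998316e-01, -7.80937253e-04,  1.66064028e-03,
        -9.29516444e-01],
       [ 3.16293420e-04,  9.64737022e-01,  2.63215459e-01,
        -6.70062100e+01],
       [ 0.00000000e+00,  0.00000000e+00,  0.00000000e+00,
         1.00000000e+00]])}
```

View pics/top0.png

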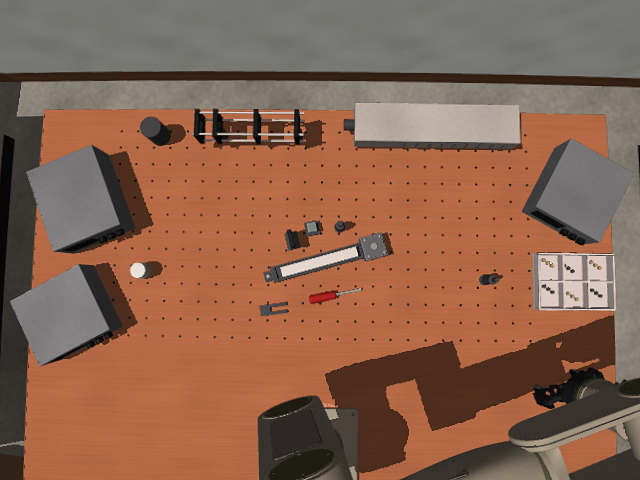

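View pics/scene0.png

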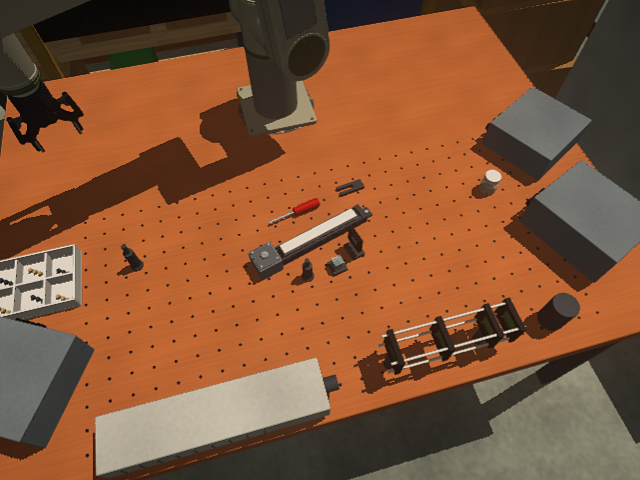

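The top view shows the white bar from about (279,272) at the plain end to (358,252) at the box end, with the switch box at (374,246). The lens mount (292,240), splitter (313,228) and post (341,226) are on the far side, and the screwdriver and clamp on the robot's side. Next I measure the bar in both views.

```bash
cat >> h.py <<'E'
def cam(c,T=None):
    if T is None: return R.from_euler('xyz',c["attitude"],degrees=True).as_matrix(),np.array(c["position"])
    M=T@c["tool_from_camera"]; return M[:3,:3],M[:3,3]
def onplane(c,uv,z,T=None):
    Rm,p=cam(c,T); d=ray(c,uv)@Rm.T; return p+d*((z-p[2])/d[:,2])[:,None]
def tool(s):
    T=np.eye(4); T[:3,:3]=R.from_euler('xyz',s["tcp_rot"],degrees=True).as_matrix(); T[:3,3]=s["tool_pos"]; return T
def barmask(bgr,box,th=150):
    h=cv2.cvtColor(bgr,cv2.COLOR_BGR2HSV); m=((h[...,1]<60)&(h[...,2]>th)).astype(np.uint8)
    k=np.zeros_like(m); x0,y0,x1,y1=box; k[y0:y1,x0:x1]=m[y0:y1,x0:x1]
    cs,_=cv2.findContours(k,cv2.RETR_EXTERNAL,cv2.CHAIN_APPROX_NONE); return max(cs,key=cv2.contourArea).reshape(-1,2)
E
python3 - <<'E'
from h import *
for n,box in(("top",(265,235,365,285)),("scene",(270,195,370,262))):
    c=r.get_calibration(n); b=cv2.imread(f"pics/{n}0.png"); k=barmask(b,box)
    P=onplane(c,k,42)[:,:2].astype(np.float32); q=cv2.minAreaRect(P); B=cv2.boxPoints(q)
    print(n,q); print(B)
    d=np.load(f"{n}0.npy"); u=k.mean(0).astype(int); Rm,p=cam(c); print("depth pt",p+Rm@(ray(c,[u])[0]*d[u[1],u[0]]))
    # obstacles
c=r.get_calibration("top")
for nm,uv,z in(("lens",(292,240),41),("split",(313,228),37),("post",(341,226),85),("box",(374,246),59),("sd",(322,297),15),("clamp",(273,309),10)): print(nm,onplane(c,[uv],z)[0].round())
E
```

```text
top ((515.8619995117188, 3.5966873168945312), (28.693695068359375, 218.71395874023438), 16.29228973388672)
[[ 471.41254   104.5374  ]
 [ 532.77     -105.39368 ]
 [ 560.31146   -97.344025]
 [ 498.95398   112.58705 ]]
depth pt [516.81204421   5.95964091  47.11267797]
scene ((518.178466796875, 4.613311767578125), (27.373159408569336, 218.9553985595703), 16.262666702270508)
[[ 474.38126   105.87777 ]
 [ 535.69775  -104.316765]
 [ 561.9757    -96.651146]
 [ 500.65918   113.54339 ]]
depth pt [5.17806408e+02 4.08963829e-01 4.21435159e+01]
lens [575.  80.  41.]
split [610.  21.  37.]
post [611. -56.  85.]
box [ 560. -148.   59.]
sd [417.  -6.  15.]
clamp [381. 132.  10.]
```

Both views agree within 3 mm: centre about (517,4), length 219, width 28, depth height about 42. Next I work out the move to a look-from-above pose and the required turn.

```bash
cat >> h.py <<'E'
PE=np.array([487.,109.5,42]); BE=np.array([548.4,-100.7,42])
def plan(target,s=None):
    s=s or r.sense(); T=tool(s); print("axes\n",T[:3,:3].round(3)); d=(PE-BE)/np.linalg.norm(PE-BE)
    z=T[:3,2]; a=np.degrees(np.arctan2(T[:3,1]@d,T[:3,2]@d)) 
    print("delta",(T[:3,:3].T@(np.array(target)-T[:3,3])).round(1),"angle of bar from tool z toward y",a.round(2),"turn x needed",-a.round(2),"or",(180-a).round(2))
E
python3 - <<'E'
from h import *
S=[r.sense() for _ in range(3)]; print([ (s["tool_pos"].round(2),s["ft_force"].round(2)) for s in S])
d=(PE-BE)/np.linalg.norm(PE-BE); print(d)
plan(BE+14*d+[0,0,120])
E
```

```text
[(array([ 237.27, -550.64,  230.48]), array([ 0.3 , -0.78,  0.11])), (array([ 237.27, -550.64,  230.48]), array([ 0.3 , -0.78,  0.11])), (array([ 237.27, -550.64,  230.48]), array([ 0.3 , -0.78,  0.11]))]
[-0.28038576  0.9598874   0.        ]
axes
 [[-0.     0.396 -0.918]
 [ 0.001 -0.918 -0.396]
 [-1.    -0.001 -0.   ]]
delta [  69.  -303.9 -465.5] angle of bar from tool z toward y -97.02 turn x needed 97.02 or 277.02
```

Request:
move_arm([
  [[0, -30, -46], -8],
  [[0, -60, -92], -16],
  [[0, -90, -138], -25],
  [[0, -120, -184], -33],
  [[0, -152, -232], -42],
  [[0, -182, -279], -50],
  [[0, -212, -325], -58],
  [[20, -243, -372], -66],
  [[40, -273, -419], -75],
  [[60, -304, -465.5], -83],
  [[69, -304, -465.5], -83],
  [[69, -304, -465.5], -83],
], jaw=-1, squeeze=60)

```text
time: 1.65
tool_pos: [543.5, -87.0, 160.7]
tcp_rot: [-132.4, 89.8, 153.9]
ft_force: [0.6, 0.0, 0.4]
finger_gap: -0.1
```

Run:
```python
from h import *
s=r.sense(); T=tool(s); np.save("Tw.npy",T); p,d=r.snapshot("wrist"); cv2.imwrite("pics/wrist1.png",p[...,::-1])
print(s); d=(PE-BE)/np.linalg.norm(PE-BE); plan(BE+14*d+[0,0,20])
```

```text
{'time': 1.65, 'joint_pos': array([-1.44596575e+01,  2.53754369e+00,  9.79534149e+01,  4.07036301e-02,
        7.97036295e+01, -3.07711197e+01]), 'qd': array([-1.75892747, -1.44953101, -0.98237725,  0.06025005,  0.50990724,
       -0.0157014 ]), 'joint_efforts': array([ 1.43822160e+00, -4.99890482e+01, -4.81860423e+01,  1.72928832e-01,
       -2.11727042e-01, -2.59289879e-02]), 'tool_pos': array([543.52412258, -87.01846654, 160.70671697]), 'tcp_rot': array([-132.39360199,   89.80133606,  153.91051685]), 'ft_force': array([0.59994926, 0.01166781, 0.35780695]), 'wrist_torque': array([-0.02654373, -0.00195824,  0.03332222]), 'finger_gap': -0.14836685711326672}
axes
 [[-0.002  0.96   0.28 ]
 [ 0.001  0.28  -0.96 ]
 [-1.    -0.001 -0.002]]
delta [99.7  0.8 -0.2] angle of bar from tool z toward y -179.96 turn x needed 179.96 or 359.96
```

View pics/wrist1.png

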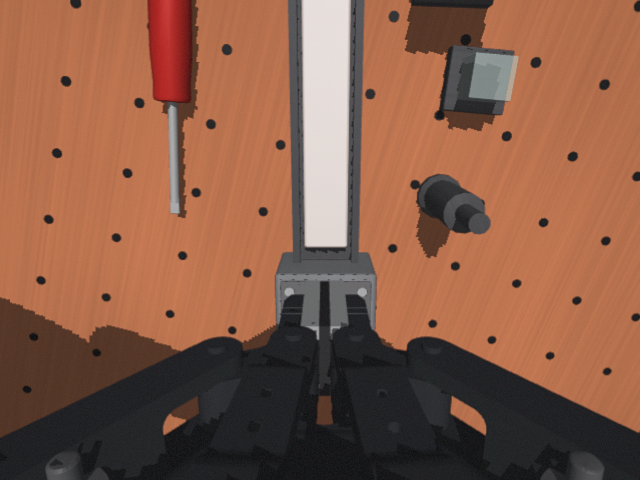

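The bar's box end is at row 247, columns 304–348, and the box lies below it under the fingertips. The post (455,205) and splitter (480,80) stand to the right, the screwdriver to the left. I check the bar end in world coordinates.

Run:
```python
from h import *
c=r.get_calibration("wrist"); T=np.load("Tw.npy"); b=cv2.imread("pics/wrist1.png")
k=barmask(b,(290,0,365,262)); P=onplane(c,k,42,T)[:,:2].astype(np.float32); print(cv2.boundingRect(k))
q=cv2.minAreaRect(P); print(q,cv2.boxPoints(q))
m=[(304,247),(348,247),(326,247),(326,0)]; print(onplane(c,m,42,T).round(1))
print("post top at 85/100",onplane(c,[(480,224)],85,T),onplane(c,[(480,224)],100,T))
```

```text
(302, 0, 49, 247)
((528.1401977539062, -31.04682159423828), (27.08294105529785, 142.54290771484375), 16.265583038330078) [[ 495.1783     33.57907 ]
 [ 535.10315  -103.25838 ]
 [ 561.10205   -95.672714]
 [ 521.17725    41.164734]]
[[ 535.  -104.    42. ]
 [ 562.2  -96.    42. ]
 [ 548.6 -100.    42. ]
 [ 508.3   37.4   42. ]]
post top at 85/100 [[619.26630807 -52.10285806  85.        ]] [[612.79733772 -50.05433441 100.        ]]
```

The wrist view agrees with the other two within 1 mm, so I descend to about 8 mm above the bar.

Request:
move_arm([
  [[25, 0.8, 0], 0],
  [[55, 0.8, 0], 0],
  [[80, 0.8, 0], 0],
  [[95, 0.8, 0], 0],
  [[105, 0.8, 0], 0],
  [[110, 0.8, 0], 0],
  [[110, 0.8, 0], 0],
  [[110, 0.8, 0], 0],
])

```text
time: 2.7
tool_pos: [545.1, -87.5, 52.5]
tcp_rot: [-172.9, 89.9, 113.3]
ft_force: [0.5, -0.6, -0.5]
finger_gap: -0.1
```

Run:
```python
from h import *
for i in range(3): 
    p,d=r.snapshot("wrist"); s=r.sense(); print(s["tool_pos"].round(2),s["ft_force"].round(2),s["wrist_torque"].round(3))
cv2.imwrite("pics/wrist2.png",p[...,::-1])
```

```text
[545.09 -87.51  52.5 ] [ 0.49 -0.06 -0.71] [-0.019 -0.028 -0.027]
[545.   -87.47  52.39] [0.05 0.31 0.07] [ 0.027  0.038 -0.007]
[544.91 -87.42  52.27] [0.41 0.34 0.02] [0.034 0.072 0.045]
```

View pics/wrist2.png

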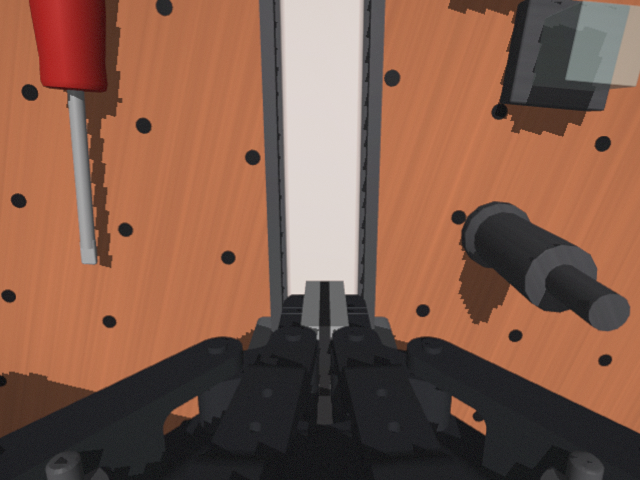

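The closed tips are centred on the bar (column 324) just inside its box end, and the post (600,300) is well clear to the side. I press down gradually.

Request:
move_arm([
  [[3, 0, 0], 0],
  [[6, 0, 0], 0],
  [[8.5, 0, 0], 0],
  [[11, 0, 0], 0],
  [[13, 0, 0], 0],
  [[14, 0, 0], 0],
  [[14, 0, 0], 0],
])

```text
time: 3.72
tool_pos: [544.8, -87.4, 38.3]
tcp_rot: [-156.1, 89.9, 130.1]
ft_force: [-1.0, 0.4, 2.1]
finger_gap: 0.4
```

```bash
cat > f.py <<'E'
from h import *
S=[]
for i in range(10): r.snapshot("top"); s=r.sense(); S.append(np.r_[s["tool_pos"],s["ft_force"],s["wrist_torque"]])
print(s["time"],np.mean(S,0).round(3),np.std(S,0).round(2)); plan(PE-14*(PE-BE)/220+[0,0,-5],s)
E
python3 f.py
```

```text
4.225 [ 5.44929e+02 -8.74360e+01  3.83600e+01 -1.72700e+00  3.41000e-01
  2.42400e+00  6.90000e-02  2.88000e-01 -2.00000e-03] [0.02 0.01 0.02 0.63 0.5  0.58 0.03 0.04 0.03]
axes
 [[-0.001  0.96   0.28 ]
 [ 0.001  0.28  -0.96 ]
 [-1.    -0.    -0.001]]
delta [   1.5   -0.5 -191.3] angle of bar from tool z toward y -179.96 turn x needed 179.96 or 359.96
```

The force of about 2.4 N puts the bar about 4 mm down, as wanted. I slide in one stroke, going slightly deeper for margin.

Request:
move_arm([
  [[1, 0, -5], 0],
  [[1.5, 0, -18], 0],
  [[1.5, 0, -37], 0],
  [[1.5, -0.1, -57], 0],
  [[1.5, -0.2, -78], 0],
  [[1.6, -0.2, -99], 0],
  [[1.6, -0.3, -120], 0],
  [[1.6, -0.3, -141], 0],
  [[1.7, -0.4, -161], 0],
  [[1.7, -0.4, -178], 0],
  [[1.7, -0.5, -188], 0],
  [[1.7, -0.5, -191], 0],
])

```text
time: 5.72
tool_pos: [490.7, 96.4, 36.8]
tcp_rot: [-153.9, 89.9, 132.4]
ft_force: [0.4, -2.0, 1.8]
finger_gap: 0.2
```

```bash
python3 f.py
python3 - <<'E'
from h import *
p,d=r.snapshot("wrist"); q,e=r.snapshot("top"); t=cv2.resize(q[200:320,240:400][...,::-1],(640,480),interpolation=cv2.INTER_CUBIC)
cv2.imwrite("pics/end.png",cv2.resize(np.hstack([p[...,::-1],t]),(800,300)))
E
```

```text
6.225 [ 4.90883e+02  9.59260e+01  3.67280e+01 -8.19000e-01  2.00000e+00
  2.96800e+00  3.60000e-01  1.23000e-01 -1.80000e-02] [0.1  0.29 0.02 0.55 0.35 0.3  0.03 0.02 0.04]
axes
 [[-0.001  0.96   0.279]
 [ 0.001  0.279 -0.96 ]
 [-1.    -0.    -0.001]]
delta [-0.2  0.1 -0.5] angle of bar from tool z toward y -179.94 turn x needed 179.94 or 359.94
```

View pics/end.png

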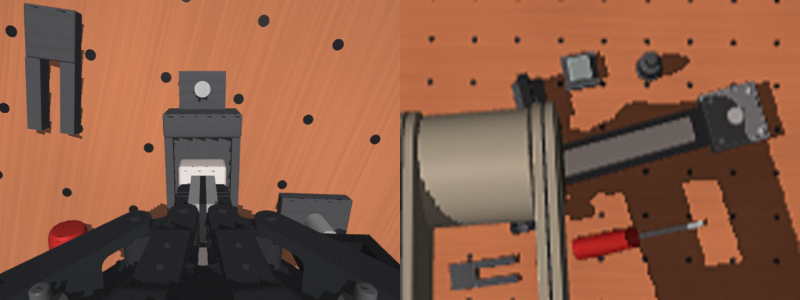

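The tips rest on the bar a few mm from the plain end (about (203,180) in the left half), and the foot is visible ahead. The neighbours still look upright. The force is about 3 N, roughly 5–6 mm down, so I hand in.

```bash
python3 -c "
from bench import r
print(r.hand_in()); s=r.sense(); print(s['time'],s['tool_pos'],s['ft_force'])"
```

```text
the job is handed in; nothing more can be done
None
the job is handed in; nothing more can be done
```

I ran the fingertips along the bar as asked and handed the job in at about 6.3 s, with the bar still held down near its plain end.

- **Touch-down:** I put the shut fingertips down about 13 mm inside the box end and pressed at about 2.4 N. From the spring figures given, that is about 4 mm down.
- **Stroke:** I slid to about 14 mm from the plain end in one move.
- **At the end:** The push is about 3 N, with the tips at z = 36.7 mm against 42 mm for the bar at rest, so it is about 5–6 mm down and not bottomed.
- **Bar position:** The three camera views agreed on it within about 3 mm.
- **Loose parts:** The posts, splitter, screwdriver and clamp looked untouched in the last pictures. The lens mount was partly hidden by the arm but looked upright. The jar was outside the last close-ups and far from the arm's path.
- **Not checked:** I took no force readings during the slide. That the bar stayed down throughout rests on the start and end readings and the steady commanded height.

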